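Hold the sprung cover of a check fixture at its mark

ROBOT

A 6-joint arm with a two-finger parallel gripper is mounted at the origin on a cart in front of the work surface, level with it; the furniture and walls round the work are solid. World frame = base frame: x ahead of the robot, y to its left, z up, the work surface at z = 0. Lengths are in m, angles in rad, forces in N, time in s.
With the tool pointing down it reaches from about 0.35 to 0.975 m from the base axis. Payload 4.9 kg.
Tool frame: the origin (TCP) lies midway between the tips of the shut fingers; the grasp point (between the pads) lies 19 mm behind it; z points along the fingers, y is the line along which they close (so a half turn about z gives the same grasp; the last joint's range is limited). The gripper opens to 85 mm and grips with 20 to 120 N. Pads are 22 mm wide; open, the fingers measure 114 mm over their backs; the gripper's body (76 mm by 85 mm) begins 54 mm behind the grasp point. The pads swing forward as they close: fully open they stand 13 mm farther back than shut.
Start: joints at [-1.454, 0.053, 1.613, -0, 1.476, -0.119], TCP at [0.146, -0.608, 0.204] pointing down, gripper open.
Joint ranges: [-3.01, 3.01], [-1.01, 2.22], [0.06, 2.58], [-1.02, 4.17], [0.09, 2.62], [-3.14, 3.14]. Speed limits (rad/s): [2.57, 2.57, 3.14, 3.14, 3.14, 3.14].

INTERFACE

Orientations are given as a unit quaternion [w, x, y, z].
In Python, from plant import state, grab_frame, job_done, cut_out, place_of gives the robot as it stands.
- The arm moves only by the tool jog_arm, never from a script. Its argument "motion" is text: rows parted by semicolons, each of 7 numbers parted by spaces: the opening in per cent of the stroke, from 0 (shut) to 100 (fully open), then the shift along the tool's x, y, z as a fraction of full scale, then the turn, a rotation vector about the tool's x, y, z as a fraction of full scale. A call has exactly 5 rows; each row is the pose to reach, as a shift and turn from the pose commanded when the call began, along the tool's axes at that moment; what a row does not reach only later rows make up. Full scale, the value 1, is 50 cm for a shift and 1.5 rad for a turn. A row lasts 1/8 s, in which the tool goes at most 62.5 mm and 10.7 degrees, less where a joint would pass 70% of its speed; a pose out of reach is approached as far as the arm can. A call with a number of a shift or a turn outside -1 to 1 is refused whole. A call with a gripper value outside its range is refused whole. The fingers move at their own pace and stop on an object; the grip force is fixed at half the most. Time passes only in rows, so rows that repeat a pose let the fingers close, or fill a call up. It gives the time, the measured TCP pose, the force, the opening and the grip force at its end, in the units of the state.
- state(): the state, without advancing time (a new reading comes with each control period).
- grab_frame(name): name is "scene" or "top" or "wrist"; returns a dict with "color" (400x640x3 uint8, red, green, blue), "range_z" (400x640 float32, m along the optical axis (not along the pixel's ray), 0 where there is no reading), "intrinsics" (3x3 intrinsics, pixels), "k1" (the pictures are not rectified: a ray, as slopes to the right and down, at radius r is drawn at 1 + k1 r^2 times it, then the intrinsics apply), "world_from_camera" (4x4, takes a point from camera to world coordinates). Camera axes: x right, y up, looking along -z (the intrinsics and any distortion apply to the point x, -y, -z); pixel columns grow to the right and rows downward; lengths in m; the calibration is good to about 2 mm. A picture is of the moment at which its call begins.
- job_done(): hands the job in; it is judged then, once.
Trained networks look in the newest picture that a camera, given by its name, has taken for a name from the list of things; names that differ only in an ending like _2 or _b are one class to them, and where a whole thing is asked for, a point or a joint stands for the part that bears it (a point fixed in the world has none). Each returns a list of dicts, best first, with "p" (0 to 1); they miss things now and then, are a little off and sometimes report something else, mostly with a low value. They report only what shows in the picture. A call takes as long as a camera call.
- cut_out(camera, thing): "pixels" (400x640 bool, what is visible of it).
- place_of(camera, thing): "at" ([x, y, z] in m, in world coordinates, good to about 4 mm: a listed point, or the origin of a listed thing).
The state is a dict: "time": time; "joint_pos": joint angles; "joint_vel": joint speeds; "joint_efforts": joint torques, N m; "tool_pos": TCP position; "tool_rot": TCP orientation; "contact_force": force on the tool from outside, world axes, zero at the start; "ft_torque": the same for the moment, N m; "gripper_width": opening from 0.0 (shut) to 1.0 (fully open); "grasp_force": force on a finger pad.
Only numpy, scipy, OpenCV 4.12 (cv2) and the standard library are available. Lean on these libraries where they do the work, as an engineer would, in place of code of your own. Each camera call takes 0.05 s, during which the arm holds its last target. There are 200 camera calls.

TASK

Bring the casting under the inspection cover and present it: with the cover still shut, slide the carriage by its post fully home against its end stop, then lift the sprung cover by its T-handle until its pointer is level with the index bar set on the quadrant. Finish while holding the cover steady at that mark in the fingers, as it would spring shut if let go; do not shift the index bar, and leave the other things on the bench where they are.

Things in the scene. Friction and masses are not known exactly. Their poses are not given: they have to be found in the camera images.
- fixture: Check fixture, bolted down: grey housing 140 mm (x) by 150 mm (y), walls up to 66 mm, open at its +y end, centred on the origin, which lies on the worktop; dark base plate to 255 mm in +y. Axes: z up, -x to the front (towards the robot), y parallel to the cover's hinge line, to the robot's left. On the -y side, 92 mm out, stands an upright aluminium quadrant with ticks every 5 degrees.
- hinge (a point): Fixed point, axes as the fixture's: middle of the cover's hinge line, 69 mm above the worktop, 66 mm behind (+x of) the fixture's origin. The quadrant is an arc of 110 to 126 mm radius about the hinge line, its top 0.18 m above the worktop.
- carriage (a joint): Slide of the carriage, m: 0 all the way out, 0.100 fully home against the end stop inside the housing. As it grows the carriage moves along the fixture's -y. Stays where it is left; about 2.5 N of friction. The carriage is an aluminium plate with a die-cast frame fixed on it, which passes under the shut cover.
- carriage_grip (a point): On the axis of the carriage's upright steel post, 51 mm above the worktop; the post is 20 mm in diameter, its top 67 mm and the collar at its foot 30 mm above the worktop. When home, the post is still outside the housing, 53 mm from its open end.
- cover (a joint): Hinge of the sprung cover, rad: 0 shut (level), grows as the front edge rises, up to 1.25. A spring always pulls it shut: about 3 N at the handle to start it and 6 N at the highest mark, weight included; let go, it shuts.
- cover_grip (a point): Centre of the cover's T-handle: dark steel cross bar 40 mm long (parallel to the hinge line), 18 mm in diameter, on a neck 12 mm wide before the cover's front edge; 32 mm free between bar and edge, only worktop and base plate below. It moves on an arc of 178 mm radius about the hinge line, from level with the hinge up and to +x, and may pivot in the fingers. Axes: x to the hinge, y along it.
- cover_pointer (a point): Tip of the cover's pointer, a flat steel bar 42x6x4 mm lying radially along the inside of the quadrant (-y side), in the plane of the cover, 145 mm from the hinge line. Axes: x from the tip to the hinge line, y along the hinge line.
- index_tip (a point): Tip of the index bar, a dark steel bar 42x10x6 mm clipped to the outside of the quadrant, pointing radially, 145 mm from the hinge line, 18 mm further in -y than the pointer. x runs from the tip to the hinge line. Its angle above level is the angle to which the cover must be raised. It stays as set.
- index (a joint): Angle of the index bar above level, rad, same zero and sense as the cover's hinge: the marked angle, different each time (0.45 to 0.85).
- bushing_near_mid (a point): Bystander: plain grey bushing, 52 mm diameter, 75 high, standing in front of the carriage track; point at its middle height. Leave alone.
- micrometer_mid (a point): Bystander: micrometer lying to the right of the fixture, 49x131x19 mm; point at its middle height. Leave alone.
- marker_black_mid (a point): Bystander: marker pen lying at the right, 14x136x15 mm; point at its middle height. Leave alone.

How it is judged:
On the way:
1. the carriage is fully home while the cover is still shut (value of joint carriage above 0.095 m and value of joint cover below 0.1 rad), for 0.2 s.
At the end, for the whole second after the job is handed in: The carriage is home (within 5 mm of its stop) and the cover is held still by the fingers (at least 2 N between them) with its pointer within 0.08 rad (4.6 degrees) of the index bar's angle (value of joint carriage above 0.095 m and angle between the x axis of cover_pointer and the x axis of index_tip, either way round below 0.08 rad and velocity of joint cover between -0.05 and 0.05 rad/s and contact force between the fingers and cover above 2 N); the arm keeps its last pose, push and grip.
It fails at once if the index bar is shifted by more than 8 mm (distance of index_tip from where it was at the start of the episode above 0.008 m).
It fails at once if a bystander is moved by more than 30 mm (distance of any of bushing_near_mid, micrometer_mid, marker_black_mid from where it was at the start of the episode above 0.03 m).
It also fails if it takes over 48 s, if anything falls off the work surface, if the arm or the gripper's body presses on something with over 40 N, if the wrist force passes 120 N, or if a joint passes its speed limit or range.

## Working session

There is one attempt and no reset: what is moved stays moved. The work goes in short steps, Python scripts to look and compute and a tool call to move; the robot and the scene stay as the last step left them, time stands still between calls to the robot, and variables do not carry over. Pictures are saved under pics/ and viewed, at most 10 in all, crops included, and the job is handed in when it is done.

Besides the shell and the picture viewer there is one more tool, called after "Request:" as name(argument=value, ...) on one line, values as JSON. jog_arm: Moves the arm, as the interface text tells. Shift numbers are shares of 50 cm and turn numbers shares of 1.5 rad, none past 1 either way. Its arguments: {"type":"object","properties":{"motion":{"type":"string"}},"required":["motion"]}

```bash
mkdir -p pics; cat > h.py <<'E'
import numpy as np, cv2
from plant import *
from scipy.spatial.transform import Rotation as R
def rot(s): q=s["tool_rot"]; return R.from_quat([q[1],q[2],q[3],q[0]])
E
python3 - <<'E'
from h import *
s=state(); print(s)
for c in ["scene","top"]:
    f=grab_frame(c); cv2.imwrite(f"pics/{c}0.png",f["color"][:,:,::-1])
    for t in ["fixture","carriage_grip","cover_grip","cover_pointer","index_tip","bushing_near_mid","micrometer_mid","marker_black_mid"]:
        try: print(c,t,[(np.round(d["at"],3),round(d["p"],2)) for d in place_of(c,t)[:2]])
        except Exception as e: print(t,e)
E
```

```text
{'time': 0.0, 'joint_pos': array([-1.45400341e+00,  5.33563225e-02,  1.61430329e+00, -2.40802666e-05,
        1.47599076e+00, -1.19020299e-01]), 'joint_vel': array([ 0.00026047,  0.00087146, -0.00065914, -0.00093999, -0.00036611,
        0.00156086]), 'joint_efforts': array([ 1.48485644e-03, -3.93678403e+01, -3.70177245e+01,  5.75408785e-05,
        6.95483352e-03, -6.61927366e-07]), 'tool_pos': array([ 0.14592212, -0.60702681,  0.20305785]), 'tool_rot': array([-1.02887265e-03,  9.93056404e-01,  1.17634690e-01, -1.08390462e-05]), 'contact_force': array([-0.7242289 , -0.70430363,  0.4363962 ]), 'ft_torque': array([ 0.01733783,  0.01101471, -0.00132815]), 'grasp_force': 0.0, 'gripper_width': 1.0014880366991463}
scene fixture [(array([ 0.541, -0.005,  0.001]), 0.64)]
scene carriage_grip [(array([0.538, 0.19 , 0.052]), 0.74)]
scene cover_grip [(array([ 0.425, -0.002,  0.069]), 0.57)]
scene cover_pointer [(array([ 0.456, -0.088,  0.069]), 0.9)]
scene index_tip [(array([ 0.483, -0.107,  0.149]), 0.54)]
scene bushing_near_mid [(array([0.412, 0.144, 0.039]), 0.69)]
scene micrometer_mid [(array([ 0.533, -0.178,  0.008]), 0.49)]
scene marker_black_mid [(array([ 0.44 , -0.414,  0.004]), 0.62)]
top fixture [(array([ 0.532, -0.004,  0.002]), 0.83)]
top carriage_grip [(array([0.542, 0.188, 0.054]), 0.74), (array([ 0.534, -0.179,  0.007]), 0.57)]
top cover_grip [(array([ 0.423, -0.   ,  0.07 ]), 0.55)]
top cover_pointer [(array([ 0.457, -0.085,  0.068]), 0.61), (array([0.412, 0.145, 0.037]), 0.47)]
top index_tip [(array([ 0.483, -0.104,  0.147]), 0.49)]
top bushing_near_mid [(array([0.414, 0.141, 0.038]), 0.92)]
top micrometer_mid [(array([ 0.533, -0.181,  0.01 ]), 0.84)]
top marker_black_mid [(array([ 0.448, -0.41 ,  0.009]), 0.57)]
```

View pics/scene0.png

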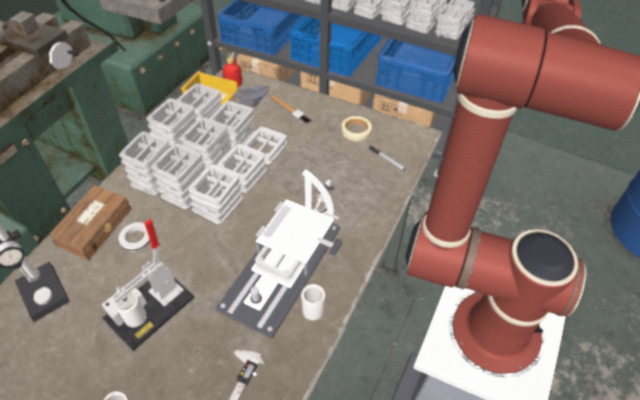

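View pics/top0.png

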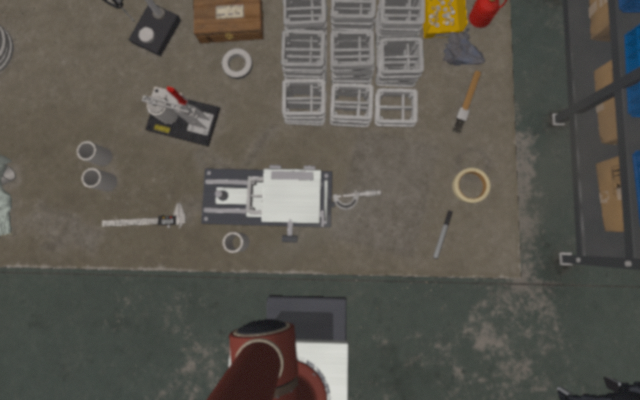

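The scene picture shows the fixture at about (290,245), with the post at (257,293) and the bushing at (313,300). In the top picture the post is at (222,196), the T-handle at (290,232) and the quadrant and index at about (345,200). The fixture is square to the world axes, and the network positions match the picture. From those I get a hinge x of about 0.602 and an index angle of about 0.586 rad.

```bash
cat >> h.py <<'E'
def to(*p, pitch=0):
    s=state(); r=rot(s); T=R.from_euler('y',pitch)*R.from_quat([1,0,0,0])
    print("t",round(s["time"],2),"pos",np.round(s["tool_pos"],4),"F",np.round(s["contact_force"],1),"w",round(s["gripper_width"],3),"g",round(s["grasp_force"],1))
    print("shift",np.round(r.inv().apply(np.array(p)-s["tool_pos"])/.5,4),"turn",np.round((r.inv()*T).as_rotvec()/1.5,4))
E
python3 -c "
from h import *
to(.35,-.2,.26);to(.54,.189,.2)"
```

```text
t 0.9 pos [ 0.146  -0.6077  0.2043] F [0.1 0.5 0.2] w 1.0 g 0.0
shift [ 0.5872 -0.6975 -0.1114] turn [ 0.     -0.      0.1572]
t 0.9 pos [ 0.146  -0.6077  0.2043] F [0.1 0.5 0.2] w 1.0 g 0.0
shift [ 1.1384 -1.3652  0.0086] turn [ 0.     -0.      0.1572]
```

Request:
jog_arm(motion="60 0.147 -0.174 -0.08 0 0 0.06; 60 0.294 -0.349 -0.111 0 0 0.157; 60 0.44 -0.523 -0.111 0 0 0.157; 60 0.5 -0.6 -0.111 0 0 0.157; 60 0.587 -0.698 -0.111 0 0 0.157")

```text
time: 1.52
tool_pos: [0.2836, -0.3312, 0.2524]
tool_rot: [0.0, 1.0, -0.0, 0.0]
contact_force: [0.9, -0.4, 0.6]
gripper_width: 0.598
grasp_force: 0.0
```

```bash
python3 -c "
from h import *
to(.54,.189,.14)"
```

```text
t 1.52 pos [ 0.2836 -0.3312  0.2524] F [ 0.9 -0.4  0.6] w 0.598 g 0.0
shift [ 0.5122 -1.0407  0.2244] turn [ 0.0006 -0.0006 -0.0003]
```

Request:
jog_arm(motion="60 0.1 -0.2 0 0 0 0; 60 0.2 -0.4 0 0 0 0; 60 0.3 -0.6 0 0 0 0; 60 0.4 -0.8 0 0 0 0; 60 0.5 -1 0 0 0 0")

```text
time: 2.15
tool_pos: [0.4233, -0.0513, 0.2524]
tool_rot: [0.0, 1.0, 0.0, 0.001]
contact_force: [1.8, -1.0, -0.4]
gripper_width: 0.597
grasp_force: 0.0
```

```bash
python3 -c "
from h import *
to(.54,.189,.14)"
```

```text
t 2.15 pos [ 0.4233 -0.0513  0.2524] F [ 1.8 -1.  -0.4] w 0.597 g 0.0
shift [ 0.2331 -0.4808  0.2249] turn [ 0.0005 -0.0011  0.0002]
```

Request:
jog_arm(motion="60 0.1 -0.2 0 0 0 0; 60 0.2 -0.4 0.04 0 0 0; 60 0.233 -0.481 0.1 0 0 0; 60 0.233 -0.481 0.22 0 0 0; 60 0.233 -0.481 0.224 0 0 0")

```text
time: 2.78
tool_pos: [0.5398, 0.1892, 0.1391]
tool_rot: [-0.0, 1.0, 0.001, 0.001]
contact_force: [0.7, 0.0, 0.3]
gripper_width: 0.601
grasp_force: 0.0
```

```bash
python3 - <<'E'
from h import *
f=grab_frame("wrist"); cv2.imwrite("pics/w1.png",f["color"][:,:,::-1])
for t in ["carriage_grip","cover_grip"]: print(t,[(np.round(d["at"],3),round(d["p"],2)) for d in place_of("wrist",t)[:2]])
for c in ["scene","top"]:
    grab_frame(c)
    for t in ["index_tip","carriage_grip"]: print(c,t,[(np.round(d["at"],3),round(d["p"],2)) for d in place_of(c,t)[:2]])
to(.54,.189,.04)
E
```

```text
carriage_grip [(array([0.538, 0.186, 0.05 ]), 0.92)]
cover_grip [(array([ 0.419, -0.004,  0.07 ]), 0.85), (array([0.537, 0.188, 0.05 ]), 0.73)]
scene index_tip []
scene carriage_grip [(array([0.537, 0.184, 0.047]), 0.78)]
top index_tip [(array([ 0.484, -0.104,  0.15 ]), 0.53)]
top carriage_grip [(array([0.541, 0.184, 0.053]), 0.58)]
t 3.23 pos [0.5402 0.1866 0.1423] F [-0.5  0.3  0.1] w 0.599 g 0.0
shift [-0.0013 -0.0047  0.2047] turn [-0.0004 -0.0026 -0.0007]
```

View pics/w1.png

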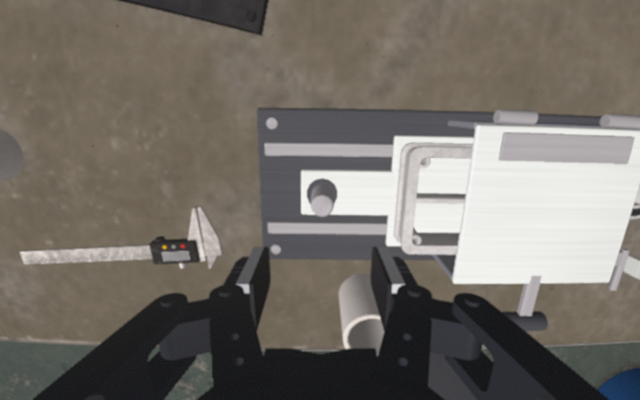

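The wrist picture shows the post at (321,197) between the fingers, the frame partly under the cover and clear space around the post. I'll descend and grip.

Request:
jog_arm(motion="60 -0.002 -0.002 0.1 0 0 0; 60 -0.002 -0.002 0.19 0 0 0; 60 -0.002 -0.002 0.204 0 0 0; 10 -0.002 -0.002 0.204 0 0 0; 0 -0.002 -0.002 0.204 0 0 0")

```text
time: 3.85
tool_pos: [0.5403, 0.1885, 0.0409]
tool_rot: [-0.001, 1.0, 0.0, 0.002]
contact_force: [-0.2, 0.3, -0.2]
gripper_width: 0.181
grasp_force: 0.0
```

Request:
jog_arm(motion="0 0 0 0 0 0 0; 0 0 0 0 0 0 0; 0 0 0.01 0 0 0 0; 0 0 0.03 0 0 0 0; 0 0 0.05 0 0 0 0")

```text
time: 4.47
tool_pos: [0.5399, 0.1644, 0.0405]
tool_rot: [-0.001, 1.0, 0.0, 0.002]
contact_force: [-1.6, 3.4, 6.7]
gripper_width: 0.003
grasp_force: 3.2
```

```bash
python3 - <<'E'
from h import *
f=grab_frame("wrist"); g=grab_frame("scene")
cv2.imwrite("pics/w2.png",np.vstack([f["color"][100:,:,::-1], cv2.resize(g["color"][150:350,170:490,::-1],(640,300))[:]]))
for c in ["scene","wrist"]:
  for t in ["carriage_grip"]: print(c,t,[(np.round(d["at"],3),round(d["p"],2)) for d in place_of(c,t)[:2]])
to(.54,.189,.04)
E
```

```text
scene carriage_grip [(array([0.538, 0.164, 0.05 ]), 0.81)]
wrist carriage_grip [(array([0.538, 0.165, 0.047]), 0.82)]
t 4.67 pos [0.5398 0.1631 0.0405] F [-0.8 -0.8  7. ] w -0.003 g 3.6
shift [ 0.0003 -0.0517  0.001 ] turn [ 0.0001 -0.0024  0.0002]
```

View pics/w2.png

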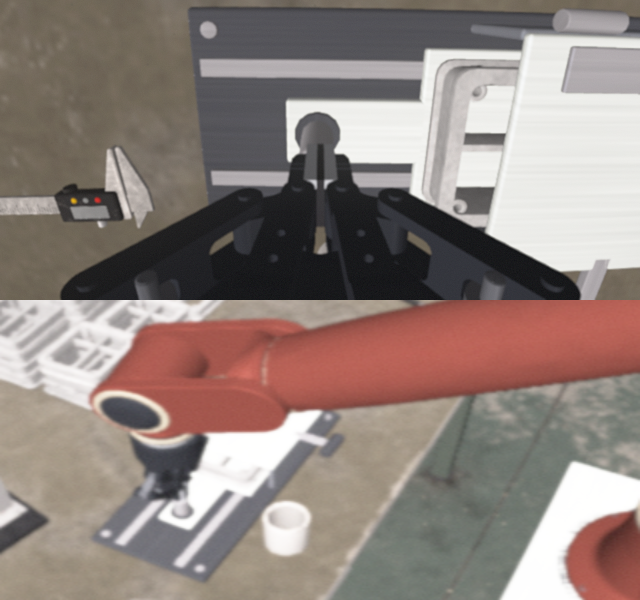

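The picture shows the fingers shut at (320,165), in front of the post rather than round it. The collar is visible beyond them at (317,133). I'll check where the post stands using the depth reading.

```bash
cat >> h.py <<'E'
def cloud(c):
    f=grab_frame(c); K=f["intrinsics"]; v,u=np.mgrid[:400,:640]
    p=cv2.undistortPoints(np.stack([u,v],-1).reshape(-1,1,2).astype(float),K,np.array([0,0,0,0,0.])) [:,0]
    q=p.copy()
    for _ in range(10): q=p/(1+f["k1"]*(q**2).sum(1,keepdims=True))
    z=f["range_z"].ravel(); X=np.c_[q[:,0]*z,-q[:,1]*z,-z,np.ones(len(z))]@f["world_from_camera"].T
    X=X[:,:3].reshape(400,640,3); X[f["range_z"]==0]=np.nan; return f,X
E
python3 - <<'E'
from h import *
f,X=cloud("wrist")
for v in range(200,300,8): print(v,[tuple((X[v,u]*1000).round().astype(int)) if np.isfinite(X[v,u,0]) else None for u in (300,312,320,330,340)])
s=state();print(s["joint_pos"].round(3), s["tool_rot"].round(4)); print(f["world_from_camera"].round(3))
E
```

```text
200 [(np.int64(560), np.int64(177), np.int64(24)), (np.int64(560), np.int64(170), np.int64(24)), (np.int64(560), np.int64(165), np.int64(24)), (np.int64(560), np.int64(158), np.int64(23)), (np.int64(560), np.int64(152), np.int64(23))]
208 [(np.int64(555), np.int64(177), np.int64(26)), (np.int64(555), np.int64(170), np.int64(26)), (np.int64(555), np.int64(165), np.int64(25)), (np.int64(555), np.int64(158), np.int64(25)), (np.int64(555), np.int64(152), np.int64(25))]
216 [(np.int64(549), np.int64(177), np.int64(25)), (np.int64(551), np.int64(170), np.int64(29)), (np.int64(551), np.int64(165), np.int64(30)), (np.int64(551), np.int64(158), np.int64(29)), (np.int64(550), np.int64(152), np.int64(26))]
224 [(np.int64(546), np.int64(177), np.int64(30)), (np.int64(547), np.int64(170), np.int64(33)), (np.int64(548), np.int64(165), np.int64(35)), (np.int64(546), np.int64(158), np.int64(30)), (np.int64(544), np.int64(152), np.int64(26))]
232 [(np.int64(541), np.int64(177), np.int64(30)), (np.int64(548), np.int64(169), np.int64(48)), (np.int64(548), np.int64(165), np.int64(49)), (np.int64(544), n
[... 1498 characters left out ...]
np.int64(553), np.int64(172), np.int64(115)), (np.int64(552), np.int64(167), np.int64(113)), (np.int64(547), np.int64(164), np.int64(105)), (np.int64(552), np.int64(161), np.int64(112)), (np.int64(554), np.int64(157), np.int64(116))]
296 [(np.int64(552), np.int64(171), np.int64(118)), (np.int64(552), np.int64(167), np.int64(117)), (np.int64(544), np.int64(164), np.int64(105)), (np.int64(551), np.int64(161), np.int64(117)), (np.int64(552), np.int64(157), np.int64(118))]
[ 1.620e-01  6.600e-02  1.888e+00 -1.000e-03  1.185e+00  1.733e+00] [1.0e-04 1.0e+00 2.0e-04 1.8e-03]
[[ 0.     0.959  0.285  0.613]
 [-1.     0.001 -0.002  0.164]
 [-0.002 -0.285  0.959  0.21 ]
 [ 0.     0.     0.     1.   ]]
```

The depth shows the post at x=548, z≤67, with the shut fingertips resting on top of it at z≈67–77. The tips are therefore about 25 mm higher than the reported TCP, and friction on the post top dragged the carriage along. I'll lift, open partway and measure the real tip position.

Request:
jog_arm(motion="0 0 0 -0.06 0 0 0; 30 0 0 -0.1 0 0 0; 40 0 0 -0.1 0 0 0; 40 0 0 -0.1 0 0 0; 40 0 0 -0.1 0 0 0")

```text
time: 5.35
tool_pos: [0.5372, 0.1631, 0.0865]
tool_rot: [0.0, 1.0, 0.0, -0.001]
contact_force: [-0.0, 0.4, -0.2]
gripper_width: 0.401
grasp_force: 0.0
```

```bash
python3 - <<'E'
from h import *
f,X=cloud("wrist"); s=state(); P=X-s["tool_pos"]; print(s["tool_pos"],s["gripper_width"])
m=(abs(P[...,0])<.03)&(abs(P[...,1])<.07)&(P[...,2]>-.03)&(P[...,2]<.08)
v,u=np.where(m)
for side in (-1,1):
    k=m&(np.sign(P[...,1])==side)&(X[...,2]>.072)
    q=P[k]*1000; i=np.argsort(q[:,2])[:8]; print(side,k.sum(),q[i].round().astype(int).tolist())
print([(np.round(d["at"],3),round(d["p"],2)) for d in place_of("wrist","carriage_grip")[:2]])
cv2.imwrite("pics/w3.png",f["color"][:,:,::-1])
E
```

```text
[0.53725471 0.1630894  0.08657308] 0.4005293772604766
-1 3051 [[-1, -16, 27], [1, -15, 28], [1, -15, 28], [-1, -16, 28], [0, -15, 28], [-2, -15, 29], [-3, -16, 29], [2, -15, 29]]
1 3010 [[1, 18, 27], [0, 18, 27], [2, 18, 28], [-1, 18, 29], [-2, 18, 29], [0, 18, 29], [-2, 18, 29], [0, 18, 29]]
[(array([0.54 , 0.165, 0.05 ]), 0.58)]
```

View pics/w3.png

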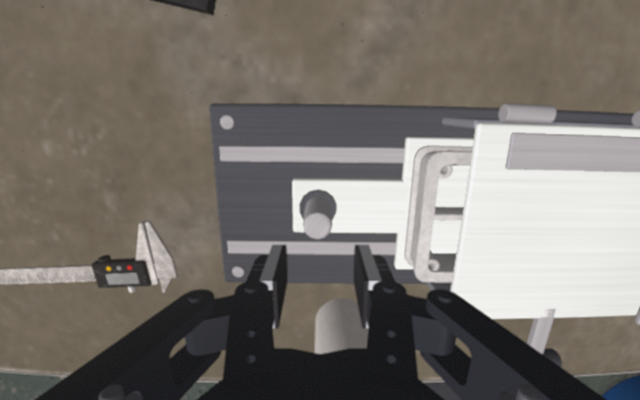

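The tips sit about 27 mm higher than the reported TCP, with x and y centred. The post is at (318,215) and still lined up between the fingers. I'll go correspondingly deeper and check force along the way.

Request:
jog_arm(motion="40 0.003 -0.003 0.06 0 0 0; 40 0.003 -0.003 0.11 0 0 0; 40 0.003 -0.003 0.14 0 0 0; 40 0.003 -0.003 0.146 0 0 0; 40 0.003 -0.003 0.146 0 0 0")

```text
time: 6.08
tool_pos: [0.5401, 0.1648, 0.0155]
tool_rot: [-0.0, 1.0, 0.0, 0.0]
contact_force: [-1.1, -0.1, 0.4]
gripper_width: 0.398
grasp_force: 0.0
```

Request:
jog_arm(motion="0 0 0 0 0 0 0; 0 0 0 0 0 0 0; 0 0 0 0 0 0 0; 0 0 0 0 0 0 0; 0 0 0 0 0 0 0")

```text
time: 6.7
tool_pos: [0.5406, 0.165, 0.0163]
tool_rot: [-0.0, 1.0, 0.0, 0.001]
contact_force: [-0.7, -1.0, 5.6]
gripper_width: 0.211
grasp_force: 58.8
```

Gripped: 58.8 N on the post. Now I'll slide it home.

Request:
jog_arm(motion="0 0 0.02 0 0 0 0; 0 0 0.04 0 0 0 0; 0 0 0.06 0 0 0 0; 0 0 0.07 0 0 0 0; 0 0 0.074 0 0 0 0")

```text
time: 7.32
tool_pos: [0.5402, 0.1282, 0.0163]
tool_rot: [-0.001, 1.0, -0.0, 0.0]
contact_force: [-2.9, 3.1, 7.5]
gripper_width: 0.211
grasp_force: 59.3
```

Request:
jog_arm(motion="0 0 0.004 0 0 0 0; 0 0 0.007 0 0 0 0; 0 0 0.01 0 0 0 0; 0 0 0.012 0 0 0 0; 0 0 0.014 0 0 0 0")

```text
time: 7.95
tool_pos: [0.5402, 0.1233, 0.0164]
tool_rot: [-0.003, 1.0, -0.0, 0.001]
contact_force: [-3.2, 10.1, 7.3]
gripper_width: 0.212
grasp_force: 59.3
```

Request:
jog_arm(motion="0 0 0.004 0 0 0 0; 0 0 0.008 0 0 0 0; 0 0 0.008 0 0 0 0; 0 0 0.008 0 0 0 0; 0 0 0.008 0 0 0 0")

```text
time: 8.57
tool_pos: [0.5402, 0.1234, 0.0164]
tool_rot: [-0.006, 1.0, -0.0, 0.001]
contact_force: [-2.3, 24.5, 4.8]
gripper_width: 0.211
grasp_force: 59.6
```

The force rose to 24 N with no further travel, so the carriage is at its stop. I'll release and lift.

Request:
jog_arm(motion="0 0 -0.01 0 0 0 0; 40 0 -0.01 0 0 0 0; 45 0 -0.01 0 0 0 0; 45 0 -0.01 -0.1 0 0 0; 45 0 -0.01 -0.22 0 0 0")

```text
time: 9.2
tool_pos: [0.5379, 0.121, 0.1238]
tool_rot: [0.0, 1.0, -0.0, -0.002]
contact_force: [0.7, -1.2, -0.3]
gripper_width: 0.451
grasp_force: 0.0
```

```bash
python3 - <<'E'
from h import *
for c in ["wrist","top","scene"]:
    grab_frame(c)
    for t in ["cover_grip","carriage_grip","index_tip"]: print(c,t,[(np.round(d["at"],4),round(d["p"],2)) for d in place_of(c,t)[:2]])
to(.423,-.001,.13)
E
```

```text
wrist cover_grip []
wrist carriage_grip [(array([0.5374, 0.1234, 0.0511]), 0.71)]
wrist index_tip []
top cover_grip [(array([0.4243, 0.0016, 0.0673]), 0.56)]
top carriage_grip [(array([0.5403, 0.1225, 0.0512]), 0.85)]
top index_tip [(array([ 0.4831, -0.1061,  0.1502]), 0.61)]
scene cover_grip [(array([ 0.4258, -0.0046,  0.0646]), 0.9)]
scene carriage_grip [(array([0.538 , 0.1189, 0.0516]), 0.61)]
scene index_tip [(array([ 0.5995, -0.0063,  0.073 ]), 0.5)]
t 9.8 pos [0.539  0.1216 0.1237] F [-0.1  0.6  0.2] w 0.45 g 0.0
shift [-0.232   0.2452 -0.0121] turn [0.0001 0.0014 0.0002]
```

Request:
jog_arm(motion="75 -0.08 0.08 -0.012 0 0 0; 75 -0.16 0.16 -0.012 0 0 0; 75 -0.232 0.245 -0.012 0 0 0; 75 -0.232 0.245 -0.012 0 0 0; 75 -0.232 0.245 -0.012 0 0 0")

```text
time: 10.42
tool_pos: [0.424, -0.0007, 0.1311]
tool_rot: [-0.0, 1.0, -0.0, 0.0]
contact_force: [-0.8, -0.8, -0.3]
gripper_width: 0.752
grasp_force: 0.0
```

```bash
python3 - <<'E'
from h import *
f,X=cloud("wrist"); cv2.imwrite("pics/w4.png",f["color"][:,:,::-1])
for t in ["cover_grip","cover_pointer","index_tip"]: print(t,[(np.round(d["at"],4),round(d["p"],2)) for d in place_of("wrist",t)[:2]])
s=state(); P=X-s["tool_pos"]
for side in (-1,1):
    k=(abs(P[...,0])<.03)&(abs(P[...,1])<.07)&(P[...,2]>-.03)&(P[...,2]<.08)&(np.sign(P[...,1])==side)
    q=P[k]*1000; i=np.argsort(q[:,2])[:4]; print(side,q[i].round().astype(int).tolist())
to(.423,-.001,.024)
E
```

```text
cover_grip [(array([ 0.4201, -0.003 ,  0.0722]), 0.97)]
cover_pointer [(array([ 0.457 , -0.0858,  0.0679]), 0.87)]
index_tip [(array([ 0.4823, -0.1046,  0.1527]), 0.59)]
-1 [[-3, -31, 32], [5, -31, 33], [-1, -31, 33], [-3, -31, 33]]
1 [[-6, 33, 33], [6, 33, 33], [6, 33, 34], [-4, 33, 34]]
t 10.62 pos [ 4.242e-01 -1.000e-04  1.310e-01] F [ 0.8  0.6 -0. ] w 0.75 g 0.0
shift [-0.0024  0.0018  0.214 ] turn [-0.0001  0.0002  0.0012]
```

View pics/w4.png

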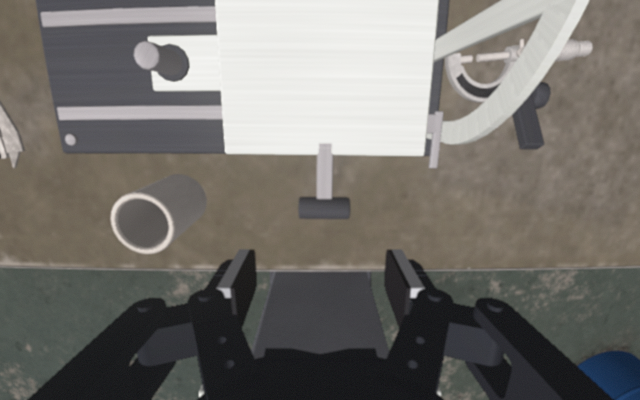

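The wrist picture shows the T-handle at (325,208), centred between the open fingers. The pointer is at (436,140) and the index bar at (530,120), both well clear. I'll descend and grip the bar by its ends.

Request:
jog_arm(motion="75 -0.002 0.004 0.08 0 0 0; 75 -0.002 0.004 0.16 0 0 0; 75 -0.002 0.004 0.21 0 0 0; 75 -0.002 0.004 0.216 0 0 0; 75 -0.002 0.004 0.216 0 0 0")

```text
time: 11.25
tool_pos: [0.4234, -0.0025, 0.0236]
tool_rot: [0.0, 1.0, 0.001, 0.0]
contact_force: [0.7, -0.2, 0.4]
gripper_width: 0.752
grasp_force: 0.0
```

Request:
jog_arm(motion="0 0 0 0 0 0 0; 0 0 0 0 0 0 0; 0 0 0 0 0 0 0; 0 0 0 0 0 0 0; 0 0 0 0 0 0 0")

```text
time: 11.88
tool_pos: [0.424, -0.0036, 0.0244]
tool_rot: [0.001, 1.0, 0.0, 0.001]
contact_force: [0.1, -3.4, 5.9]
gripper_width: 0.452
grasp_force: 60.2
```

```bash
python3 - <<'E'
from h import *
grab_frame("wrist")
for t in ["cover_grip","cover_pointer","index_tip"]: print(t,[(np.round(d["at"],4),round(d["p"],2)) for d in place_of("wrist",t)[:2]])
s=state(); p=s["tool_pos"]
for a in np.linspace(.1,.6,6): print(round(a,2), np.round([.178*(1-np.cos(a))/.5, 0, -.178*np.sin(a)/.5],4))
to(*p)
E
```

```text
cover_grip [(array([ 0.4195, -0.0072,  0.0695]), 0.62)]
cover_pointer [(array([ 0.4548, -0.0851,  0.067 ]), 0.71)]
index_tip []
0.1 [ 0.0018  0.     -0.0355]
0.2 [ 0.0071  0.     -0.0707]
0.3 [ 0.0159  0.     -0.1052]
0.4 [ 0.0281  0.     -0.1386]
0.5 [ 0.0436  0.     -0.1707]
0.6 [ 0.0622  0.     -0.201 ]
t 12.07 pos [ 0.424  -0.0036  0.0244] F [-0.9 -3.9  6.7] w 0.452 g 60.2
shift [0. 0. 0.] turn [ 0.0011 -0.0019  0.0002]
```

Gripped at 60 N, with an opening of 0.45, which matches the 40 mm bar. I'll lift along the arc.

Request:
jog_arm(motion="0 0.001 0 -0.025 0 0 0; 0 0.003 0 -0.05 0 0 0; 0 0.007 0 -0.071 0 0 0; 0 0.012 0 -0.09 0 0 0; 0 0.016 0 -0.105 0 0 0")

```text
time: 12.7
tool_pos: [0.4306, -0.0037, 0.0743]
tool_rot: [0.001, 1.0, -0.0, 0.0]
contact_force: [6.7, -5.4, -8.2]
gripper_width: 0.456
grasp_force: 61.2
```

```bash
cat > m.py <<'E'
from h import *
H=np.array([.602,.069])
for c in ["wrist","top","scene"]:
    f=grab_frame(c); cv2.imwrite(f"pics/{c}_{state()['time']:.1f}.png",f["color"][:,:,::-1])
    for t in ["cover_grip","cover_pointer","index_tip"]:
        for d in place_of(c,t)[:1]: a=d["at"]; print(c,t,np.round(a,4),round(d["p"],2),"ang",round(np.arctan2(a[2]-H[1],H[0]-a[0]),3))
p=state()["tool_pos"]; to(*p); x,z=p[0]-.001, p[2]-.0244
print("angle by tool", np.arcsin(z/.178), np.arccos(np.clip(1-(p[0]-.424)/.178,-1,1)))
E
python3 m.py
```

```text
wrist cover_grip [ 0.4299 -0.0038  0.1189] 0.69 ang 0.282
wrist cover_pointer [ 0.4612 -0.0846  0.1092] 0.84 ang 0.278
wrist index_tip [ 0.4814 -0.1049  0.1513] 0.81 ang 0.599
top cover_pointer [ 0.4624 -0.0857  0.1057] 0.89 ang 0.257
top index_tip [ 0.4833 -0.106   0.1499] 0.58 ang 0.598
scene cover_grip [ 0.43  -0.004  0.115] 0.69 ang 0.261
t 13.3 pos [ 0.4305 -0.0036  0.0741] F [ 4.8 -6.2 -8.2] w 0.455 g 61.3
shift [0. 0. 0.] turn [ 0.0013 -0.0004  0.0001]
angle by tool 0.28284598811650064 0.2718828058723501
```

Request:
jog_arm(motion="0 0.009 0 -0.025 0 0 0; 0 0.02 0 -0.048 0 0 0; 0 0.031 0 -0.07 0 0 0; 0 0.041 0 -0.087 0 0 0; 0 0.048 0 -0.099 0 0 0")

```text
time: 13.92
tool_pos: [0.4526, -0.0039, 0.122]
tool_rot: [0.001, 1.0, -0.0, -0.003]
contact_force: [3.0, -7.5, -10.8]
gripper_width: 0.452
grasp_force: 61.4
```

```bash
python3 m.py; ls pics
```

```text
wrist cover_pointer [ 0.4766 -0.082   0.1443] 0.63 ang 0.541
wrist index_tip [ 0.4772 -0.1079  0.1509] 0.77 ang 0.581
top cover_pointer [ 0.476  -0.0867  0.1453] 0.97 ang 0.544
top index_tip [ 0.4831 -0.1038  0.1486] 0.48 ang 0.59
scene cover_grip [ 0.4536 -0.0036  0.1604] 0.96 ang 0.552
t 14.53 pos [ 0.4526 -0.0039  0.1219] F [ 2.3 -6.9 -9.5] w 0.453 g 61.5
shift [0. 0. 0.] turn [0.0016 0.0033 0.    ]
angle by tool 0.5794331556738939 0.5747145700832526
scene0.png
scene_13.2.png
scene_14.4.png
top0.png
top_12.9.png
top_14.2.png
w1.png
w2.png
w3.png
w4.png
wrist_12.8.png
wrist_14.0.png
```

Request:
jog_arm(motion="0 0.006 0 -0.01 0 0 0; 0 0.006 0 -0.01 0 0 0; 0 0.006 0 -0.01 0 0 0; 0 0.006 0 -0.01 0 0 0; 0 0.006 0 -0.01 0 0 0")

```text
time: 15.15
tool_pos: [0.4558, -0.0039, 0.1266]
tool_rot: [0.001, 1.0, -0.0, -0.002]
contact_force: [3.1, -8.0, -10.4]
gripper_width: 0.454
grasp_force: 61.6
```

```bash
python3 m.py; python3 - <<'E'
from h import *
import time
for c in ["wrist","top"]:
    f,X=cloud(c)
    for t in ["cover_pointer","index_tip","cover"]:
        for d in cut_out(c,t)[:1]:
            k=cv2.erode(d["pixels"].astype(np.uint8),np.ones((2,2)))>0; q=X[k]; q=q[np.isfinite(q[:,0])]
            if t!="cover" : q=q[abs(q[:,1]-np.median(q[:,1]))<.012]
            v=np.linalg.svd((q-q.mean(0))[:,[0,2]],full_matrices=False)[2][0] if len(q)>5 else None
            if v is not None: print(c,t,round(d["p"],2),len(q),q.mean(0).round(3),"slope",np.arctan(-v[1]/v[0]).round(3),"rad",np.arctan2(q[:,2].mean()-.069,.602-q[:,0].mean()).round(3))
w,_=cloud("wrist"); cv2.imwrite("pics/f.png",w["color"][:,:,::-1]); print(state()["joint_vel"].round(4))
E
```

```text
wrist cover_grip [ 0.4528 -0.0044  0.1678] 0.9 ang 0.585
wrist cover_pointer [ 0.4775 -0.0888  0.1472] 0.91 ang 0.561
wrist index_tip [ 0.4815 -0.1043  0.1521] 0.81 ang 0.604
top cover_pointer [ 0.4816 -0.0841  0.1468] 0.62 ang 0.574
top index_tip [ 0.4862 -0.1046  0.1493] 0.6 ang 0.606
scene cover_grip [ 0.4535 -0.0029  0.1659] 0.8 ang 0.578
t 15.75 pos [ 0.4557 -0.0039  0.1266] F [  3.1  -7.4 -11.1] w 0.455 g 61.6
shift [0. 0. 0.] turn [ 0.0015  0.003  -0.0004]
angle by tool 0.6113151498411913 0.606483581234329
wrist cover_pointer 0.78 11937 [ 0.516 -0.004  0.132] slope 0.6 rad 0.628
wrist index_tip 0.82 1206 [ 0.495 -0.105  0.146] slope 0.51 rad 0.62
wrist cover 0.95 56546 [ 0.531 -0.005  0.121] slope 0.582 rad 0.628
top cover_pointer 0.78 226 [ 0.564 -0.029  0.098] slope 0.957 rad 0.651
top index_tip 0.54 31 [ 0.502 -0.111  0.14 ] slope 0.59 rad 0.616
top cover 0.97 1616 [ 0.556 -0.02   0.102] slope 0.567 rad 0.619
[-0.0011 -0.0001 -0.0006  0.0014  0.0022  0.0008]
```

View pics/f.png

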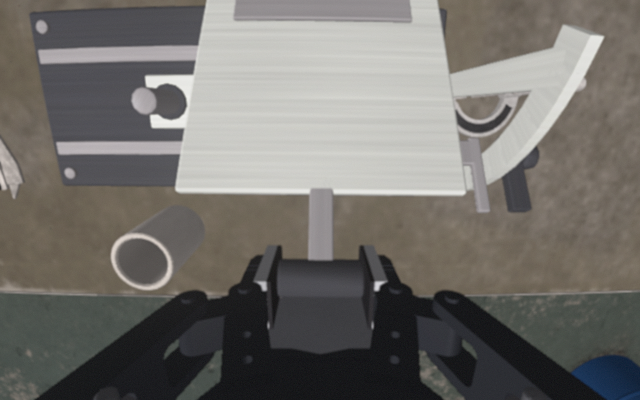

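The picture shows the bar held between the pads at (320,280). The pointer tip at (483,211) and index tip at (518,210) are level, and the angles agree to within about 0.03 rad. I'm handing in.

```bash
python3 -c "
from plant import *
print(job_done())"
```

```text
the job is handed in; nothing more can be done
None
```

I handed the job in: the carriage is home against its stop and the cover is held by its T-handle at about 0.59 rad, with the index mark at about 0.60 rad and the grip at about 61 N; the judge returned no verdict.

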